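Change over the copy stand

TASK

The photo on the copy stand has been shot: lay the grey interleaf board squarely on the finished photo on the cork plate, then stack the copied photo face up and squarely on the interleaf, setting each down without dropping it and leaving the finished photo in its place. Then grip the post at the end of the lamp arm and pull the sprung arm out until its pointer pin stands between the cheeks of the marker clip, and finish while still holding it there, steady, so that I can tighten the clamp screw. Do not shift the clip, and leave the loupe, the blower and the phone alone.

Things in the scene. Friction and masses are not known exactly. Their poses are not given: they have to be found in the camera images.
- stand: Copy stand, fixed: grey base board 210 (x) x 240 (y) x 20 mm; origin at the centre of its underside, x away from the robot, y left; may be turned a little. Along its near edge (stand x = -125 mm) runs a slotted aluminium guide tube, 20 mm diameter, along y, axis 34 mm above the bench, mouth and clamp screw at its right (-y) end. Low white reflector card at the left edge, top 71 mm above the bench.
- lamp_arm: Lamp arm: 14 mm steel rod that slides out of the tube's right-hand mouth along the stand's -y, carrying a slim LED lamp bar (200 mm along x, top 100 mm above the bench) and the pull post. An inner spring draws it in: about 5 N fully in (the start), 0.7 N more per 10 mm; it snaps back if let go. Hard stop at 135 mm out. Origin and axes: the stand's when fully in, moving with the arm.
- post_grip (a point): Grip point of the pull post at the lamp arm's outer end: upright black rubber post, 24 mm diameter, from 49 to 97 mm above the bench, 29 mm cap up to 105 mm; the point is on its axis at 75 mm. The lamp bar stays about 35 mm away, towards the stand; free on the other sides and above. Pull it level along the stand's -y.
- pointer (a point): Pointer pin: a brass pin with an 8 mm ball top, fixed on the rod, standing up through the slot on top of the guide tube; moves with the rod. The point is the centre of the ball, 55 mm above the bench; axes as the stand's.
- clip_mid (a point): Marker clip, the length mark: black clip of two cheeks straddling the guide tube, open above the slot, 14 mm long along the tube, 30 mm wide, 60 to 110 mm from the pin's starting place towards the mouth. The point is mid-clip at the height of the pin's ball; axes as the stand's. At the mark, pin and this point have the same stand y. Already set; not to be shifted.
- plate: Cork plate, fixed to the bench, 126 (x) x 90 (y) x 8 mm, on which finished photos are piled; origin at the centre of its underside.
- done_photo_mid (a point): Centre of the finished photo that already lies face up on the cork plate: print mounted on wood-fibre board, 100 (x) x 65 (y) x 10 mm, 50 g, loose. Its top is 18 mm above the bench. z points up out of its face.
- done_photo: The same finished photo; origin at the centre of its underside.
- interleaf_mid (a point): Centre of the interleaf: plain grey board without a picture, 104 (x) x 68 (y) x 5 mm, about 26 g, lying flat on the bench beside the cork plate. Grip it across its 68 mm width with the fingertips close to the bench.
- interleaf: The same interleaf; origin at the centre of its underside.
- photo_mid (a point): Centre of the photo just copied: like the finished one, 100 (x) x 65 (y) x 10 mm, about 50 g, face up on the stand's base board (its underside 20 mm above the bench). Grip it across its 65 mm width.
- photo: The same copied photo; origin at the centre of its underside.
- loupe: Bystander: black round loupe, 48 mm in diameter, 44 mm tall; origin at the centre of its underside.
- blower: Bystander: black rubber dust blower standing on its foot, 62 mm in diameter, 95 mm tall; origin at the centre of its underside.
- phone: Bystander: phone lying flat, 150 x 72 x 9 mm; origin at the centre of its underside.
Not all that is in view belongs to the job. What is shaped like the plate but purple is not meant. Leave any green look-alike of the interleaf alone.

How it is judged:
By the outcome, as a careful person would: the job done as asked, in the order asked, and still so for the second after the job is handed in, while the arm keeps its last pose, push and grip.
It also fails if it takes over 67 s, if anything falls off the work surface, if the arm or the gripper's body presses on something with over 40 N, if the wrist force passes 120 N, or if a joint passes its speed limit or range.

ROBOT

A 6-joint arm with a two-finger parallel gripper is mounted at the origin on the work surface. World frame = base frame: x ahead of the robot, y to its left, z up, the work surface at z = 0. Lengths are in m, angles in rad, forces in N, time in s.
With the tool pointing down it reaches from about 0.4 to 0.825 m from the base axis. Payload 7 kg.
Tool frame: the origin (TCP) lies at the very end of the fingers, on their centre line; the grasp point (between the pads) lies bot.tcp_to_grasp behind it (bot.tcp_to_grasp is the distance from the TCP to the grasp point, in m); z points along the fingers, y is the direction in which the jaws open and shut (so a half turn about z gives the same grasp; the last joint's range is limited). The gripper opens to 88 mm and grips with 3 to 60 N. Pads are 19 mm wide; open, the fingers measure 130 mm over their backs; the gripper's body (78 mm by 193 mm) begins 47 mm behind the grasp point.
Start: joints at [1.444, 0.359, 0.012, 0, -1.224, -0.288], TCP at [0.272, 0.618, 0.227] pointing down, gripper open.
Joint ranges: [-3.07, 3.07], [-1.43, 2.12], [-1.02, 1.25], [-3.03, 1.67], [-3.05, -0], [-3.03, 3.03]. Speed limits (rad/s): [2.39, 2.39, 3.01, 3.14, 3.14, 3.14].

INTERFACE

Orientations are given as a unit quaternion [x, y, z, w].
In Python, from station import bot, grab_frame, ticket gives the robot as it stands.
- The arm moves only by the tool arm_command, never from a script. Its argument "deltas" is a list of rows, each an object of numbers: "tx", "ty", "tz": the shift along the tool's x, y, z in mm; "spin": the turn about the tool's z in rad; "jaw": the opening, from 0 (shut) to 1 (fully open). A call has 1 to 20 rows; each row shifts and turns the pose as measured when the row begins, along the tool's axes as they then stand; what a row does not reach is not made up. A row lasts 1/12 s, in which the tool goes at most 41.7 mm and 7.16 degrees, less where a joint would pass 70% of its speed; a pose out of reach is approached as far as the arm can. A call with a gripper value outside its range is refused whole. The fingers move at their own pace and stop on an object; "grip_force" is the grip in N (left out, the last holds). Time passes only in rows, so rows that do not move let the fingers close. It gives the time, the measured TCP pose, the force and the opening at its end, in the units of the state.
- bot.sense(): the state, without advancing time (a new reading comes with each control period).
- grab_frame(name): name is "scene" or "top"; returns a dict with "img" (400x640x3 uint8, blue, green, red), "fx", "fy", "cx", "cy" (pixels), "k1" (the pictures are not rectified: a ray, as slopes to the right and down, at radius r is drawn at 1 + k1 r^2 times it, then the intrinsics apply), "camera_from_world" (4x4, takes a point from world to camera coordinates). Camera axes: x right, y down, z forward; pixel columns grow to the right and rows downward; lengths in m; the calibration is good to about 2 mm. A picture is of the moment at which its call begins. There is no depth.
- ticket.job_done(): hands the job in, once; it reports no verdict.
The state is a dict: "time": time; "q": joint angles; "dq": joint speeds; "tau": joint torques, N m; "tool_pos": TCP position; "eef_rot": TCP orientation; "force": force on the tool from outside, world axes, zero at the start; "torque": the same for the moment, N m; "width": opening from 0.0 (shut) to 1.0 (fully open).
Only numpy, scipy, OpenCV 4.12 (cv2) and the standard library are available. Lean on these libraries where they do the work, as an engineer would, in place of code of your own. Each camera call takes 0.05 s, during which the arm holds its last target. There are 200 camera calls.

## Working session

There is one attempt and no reset: what is moved stays moved. The work goes in short steps, Python scripts to look and compute and a tool call to move; the robot and the scene stay as the last step left them, time stands still between calls to the robot, and variables do not carry over. Pictures are saved under pics/ and viewed, about 8 in all and at most 12, crops included, and the job is handed in when it is done.

Besides the shell and the picture viewer there is one more tool, called after "Emit:" as name(argument=value, ...) on one line, values as JSON. arm_command: Moves the arm, as the interface text tells. Its arguments: {"type":"object","properties":{"deltas":{"type":"array"},"grip_force":{"type":"number"}},"required":["deltas"]}

```bash
mkdir -p pics; ls; python3 - <<'E'
from station import bot, grab_frame
import cv2,numpy as np
np.set_printoptions(precision=4,suppress=True)
for n in ("scene","top"):
    f=grab_frame(n); cv2.imwrite(f"pics/{n}0.png",f["img"])
    print(n,[f[k] for k in("fx","fy","cx","cy","k1")]);print(f["camera_from_world"])
print(bot.sense(),bot.tcp_to_grasp)
E
```

```text
pics
scene [487.8355425450361, 487.8355425450361, 317.53354940359657, 192.48827181931233, 0.0022153002596576312]
[[-0.4054  0.914   0.0129  0.1547]
 [ 0.5668  0.2624 -0.781  -0.2547]
 [-0.7172 -0.3093 -0.6244  1.496 ]
 [ 0.      0.      0.      1.    ]]
top [511.31685807807486, 511.31685807807486, 316.20517373023023, 203.33669073943466, 0.056702296304689655]
[[-0.006  -0.9995 -0.0301  0.0908]
 [-0.9979  0.0079 -0.0649  0.5218]
 [ 0.0651  0.0296 -0.9974  1.1779]
 [ 0.      0.      0.      1.    ]]
{'time': 0.1, 'q': array([ 1.4441,  0.3593,  0.0111, -0.0003, -1.2241, -0.2881]), 'dq': array([-0.0005, -0.0025,  0.0019,  0.0014, -0.0008, -0.0006]), 'tau': array([ -0.0013, -58.4165,  29.3749,   7.0154,   0.0102,  -0.0001]), 'tool_pos': array([0.2719, 0.6173, 0.2257]), 'eef_rot': array([ 0.9786, -0.2059, -0.0001,  0.0008]), 'force': array([-0.8243, -0.6217,  0.1631]), 'torque': array([-0.0064, -0.0072,  0.0396]), 'width': 1.000518701608929} 0.0188
```

View pics/scene0.png

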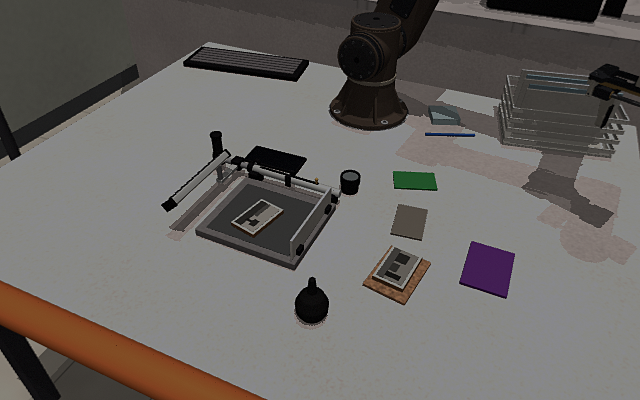

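View pics/top0.png

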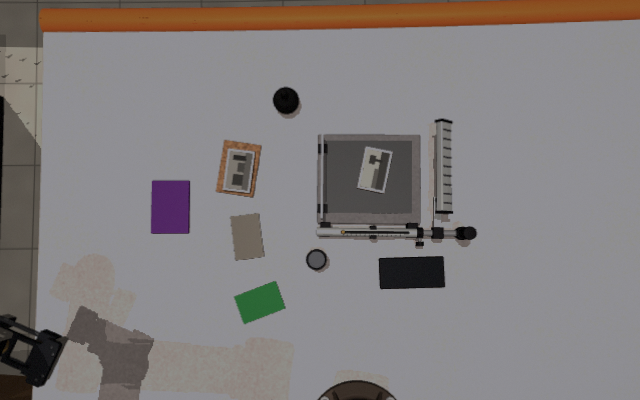

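```bash
cat > h.py <<'E'
import cv2,numpy as np
np.set_printoptions(precision=4,suppress=True)
def ray(f,uv):
    K=np.array([[f["fx"],0,f["cx"]],[0,f["fy"],f["cy"]],[0,0,1.]])
    n=cv2.undistortPoints(np.array(uv,float).reshape(-1,1,2),K,np.array([f["k1"],0,0,0.])).reshape(-1,2)
    T=f["camera_from_world"];R=T[:3,:3]
    return -R.T@T[:3,3], np.c_[n,np.ones(len(n))]@R
def atz(f,uv,z):
    o,d=ray(f,uv); return o+d*((z-o[2])/d[:,2])[:,None]
def two(fa,a,fb,b):  # triangulate rows, returns points and gaps
    oa,da=ray(fa,a);ob,db=ray(fb,b);P=[];g=[]
    for x,y in zip(da,db):
        s=np.linalg.lstsq(np.c_[x,-y],ob-oa,rcond=None)[0]
        p,q=oa+s[0]*x,ob+s[1]*y;P.append((p+q)/2);g.append(np.linalg.norm(p-q))
    return np.array(P),np.array(g)
def proj(f,P):
    T=f["camera_from_world"];K=np.array([[f["fx"],0,f["cx"]],[0,f["fy"],f["cy"]],[0,0,1.]])
    return cv2.projectPoints(np.array(P,float).reshape(-1,1,3),cv2.Rodrigues(T[:3,:3])[0],T[:3,3],K,np.array([f["k1"],0,0,0.]))[0].reshape(-1,2)
E
python3 - <<'E'
import cv2
for n,(a,b,c,d) in dict(top=(205,125,485,265),scene=(155,125,440,310)).items():
    i=cv2.imread(f"pics/{n}0.png")[b:d,a:c]
    i=cv2.convertScaleAbs(i,alpha=1.6)
    i=cv2.resize(i,None,fx=2.8,fy=2.8,interpolation=cv2.INTER_CUBIC); cv2.imwrite(f"pics/{n}0c.png",i)
E
```

```text
(no output)
```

View pics/top0c.png

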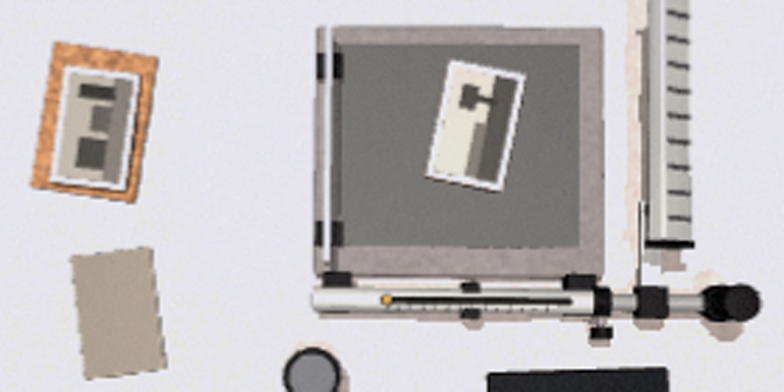

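View pics/scene0c.png

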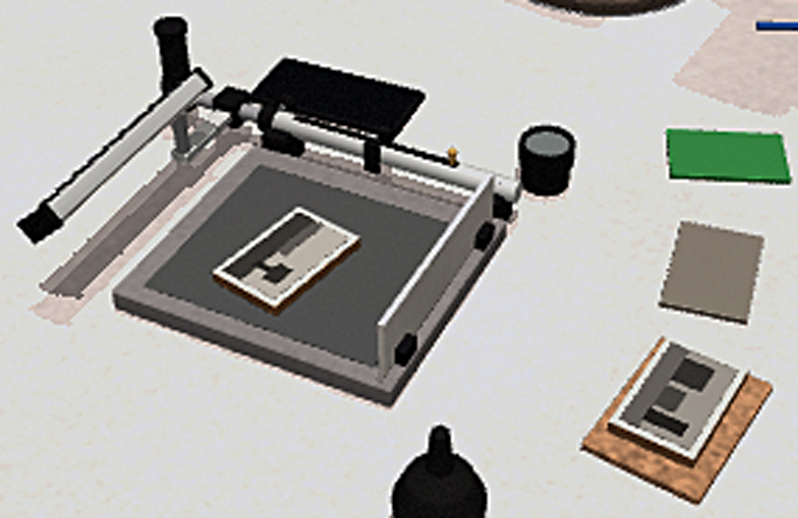

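```bash
cat >> h.py <<'E'
def refine(img,quad,win=2.5):
    g=cv2.GaussianBlur(img,(0,0),0.6).astype(np.float32); q=np.array(quad,float);L=[]
    for i in range(4):
        a,b=q[i],q[(i+1)%4];d=(b-a)/np.linalg.norm(b-a);n=np.array([-d[1],d[0]])
        t=np.linspace(.15,.85,25);s=np.arange(-win,win+.01,.1)
        P=(a+np.outer(t,b-a))[:,None]+s[None,:,None]*n
        v=cv2.remap(g,P[...,0].astype(np.float32),P[...,1].astype(np.float32),cv2.INTER_LINEAR)
        e=(np.gradient(v,axis=1)**2).sum(2)
        e[e<.3*e.max(1,keepdims=True)]=0
        o=(e*s).sum(1)/e.sum(1)
        pts=a+np.outer(t,b-a)+o[:,None]*n
        vx,vy,x,y=cv2.fitLine(pts.astype(np.float32),cv2.DIST_HUBER,0,.01,.01).ravel();L.append(np.cross([x,y,1],[x+vx,y+vy,1]))
    c=[np.cross(L[i-1],L[i]) for i in range(4)]
    return np.array([p[:2]/p[2] for p in c])
def rect(P):  # corners order +x+y,+x-y,-x-y,-x+y -> centre, yaw deg, size
    c=P.mean(0);ex=(P[0]+P[1]-P[2]-P[3])/2;ey=(P[0]+P[3]-P[1]-P[2])/2
    return c,np.degrees([np.arctan2(ex[1],ex[0]),np.arctan2(-ey[0],ey[1])]),[np.linalg.norm(ex),np.linalg.norm(ey)]
E
cat > m0.py <<'E'
from h import *
from station import bot,grab_frame
t,s=grab_frame("top"),grab_frame("scene")
T=lambda q:np.array(q)/2.8+[205,125]-.32
S=lambda q:np.array(q)/2.8+[155,125]-.32
Q=dict(done=([(65,66),(143,77),(127,191),(51,183)],[(690,461),(609,423),(667,339),(747,373)],.018),
 inter=([(71,257),(152,247),(167,369),(86,380)],[(745,322),(661,303),(683,222),(763,236)],.005),
 photo=([(449,59),(525,74),(502,192),(425,178)],[(277,305),(214,273),(299,207),(360,238)],.030),
 plate=([(55,41),(158,57),(135,203),(31,187)],None,.008),
 stand=([(318,27),(603,28),(602,277),(316,275)],None,.020))
for k,(a,b,z) in Q.items():
    a=refine(t["img"],T(a));print(k,"top",*rect(atz(t,a,z)))
    if b:
        b=refine(s["img"],S(b));print("   scene",*rect(atz(s,b,z)))
        P,g=two(t,a,s,b);print("   two",*rect(P),g)
for k,a,b in(("cap",(742,303),(171,22)),("ball",(387,300),(453,150)),("clip",(471,301),(373,140)),("tubeL",(315,301),(520,185))):
    P,g=two(t,[T(a)],s,[S(b)]);print(k,P,g,"top at cap/ball z",atz(t,[T(a)],.105 if k=="cap" else .055))
E
python3 m0.py
```

```text
done top [0.6016 0.2702 0.018 ] [-7.189  -9.4693] [np.float64(0.09801813360982087), np.float64(0.06471509146072836)]
   scene [0.6065 0.273  0.018 ] [-7.1993 -8.6386] [np.float64(0.0944597145517092), np.float64(0.06100794618340406)]
   two [0.602  0.2716 0.0131] [-7.1774 -9.7116] [np.float64(0.09789130199030639), np.float64(0.063328062390251)] [0.0007 0.0029 0.0021 0.0011]
inter top [0.4464 0.2515 0.005 ] [7.6355 7.0933] [np.float64(0.10563918574930736), np.float64(0.06992065935798754)]
   scene [0.4514 0.2548 0.005 ] [6.8813 6.2299] [np.float64(0.10879873310930442), np.float64(0.06873125327999215)]
   two [0.4462 0.2532 0.    ] [7.3343 6.9717] [np.float64(0.10631994348719483), np.float64(0.06973699266205419)] [0.0001 0.0013 0.0031 0.002 ]
photo top [ 0.5994 -0.0477  0.03  ] [-12.1086 -13.7137] [np.float64(0.09812319527314173), np.float64(0.06199851484187528)]
   scene [ 0.6009 -0.0456  0.03  ] [-12.2702 -11.4735] [np.float64(0.09775933433139648), np.float64(0.061553116645058525)]
   two [ 0.5994 -0.0473  0.0282] [-12.087  -13.2188] [np.float64(0.09821569612423006), np.float64(0.06267979923569338)] [0.0012 0.0012 0.0001 0.0024]
plate top [0.6083 0.2718 0.008 ] [-8.8967 -9.5486] [np.float64(0.12648956933494304), np.float64(0.09138740373151065)]
stand top [ 0.5783 -0.0358  0.02  ] [-0.803  -1.5586] [np.float64(0.21236877327422035), np.float64(0.23898081083683348)]
cap [[ 0.4506 -0.2413  0.1058]] [0.0016] top at cap/ball z [[ 0.451  -0.2423  0.105 ]]
ball [[0.4546 0.0275 0.0552]] [0.0027] top at cap/ball z [[0.4551 0.0262 0.055 ]]
clip [[ 0.4546 -0.0435  0.0431]] [0.0029] top at cap/ball z [[ 0.4539 -0.0412  0.055 ]]
tubeL [[0.4541 0.0867 0.0377]] [0.0043] top at cap/ball z [[0.4547 0.0842 0.055 ]]
```

```bash
cat > go.py <<'E'
# usage: go.py x y z yawdeg -> remaining spin, and tx,ty,tz in current tool axes (mm) and after the spin
import sys,numpy as np
from station import bot
from scipy.spatial.transform import Rotation as R
s=bot.sense();M=R.from_quat(s["eef_rot"]).as_matrix();p=s["tool_pos"]
yaw=np.degrees(np.arctan2(M[1,0],M[0,0]));print("t",round(s["time"],2),"pos",p.round(4),"yaw",yaw.round(2),"tilt",np.degrees(np.arccos(-M[2,2])).round(2),"F",s["force"].round(1),"w",round(s["width"]*88,1),"q1,6",s["q"][[0,5]].round(2))
if len(sys.argv)>4:
    x,y,z,th=map(float,sys.argv[1:]);d=(np.array([x,y,z])-p)*1000
    e=(th-yaw+90)%180-90
    f=lambda a:np.round([d[0]*np.cos(a)+d[1]*np.sin(a),d[0]*np.sin(a)-d[1]*np.cos(a),-d[2]],1)
    print("spin",-np.radians(e).round(3),"now",f(np.radians(yaw)),"after",f(np.radians(yaw+e)))
E
python3 go.py 0.448 0.253 0.10 7.2
```

```text
t 0.2 pos [0.2719 0.6175 0.226 ] yaw -23.77 tilt 0.06 F [ 0.  -0.2  0.9] w 87.9 q1,6 [ 1.44 -0.29]
spin -0.541 now [308.  262.6 126. ] after [129.  383.7 126. ]
```

Emit:
arm_command(deltas=[{"spin":-0.11,"tx":36},{"spin":-0.11,"tx":36},{"spin":-0.11,"tx":36},{"spin":-0.11,"tx":32},{"spin":-0.1,"tx":30},{},{}], grip_force=15)

```text
validation failed for argument at $.de...
```

```bash
python3 go.py 0.448 0.253 0.10 7.2
```

```text
t 0.2 pos [0.2719 0.6175 0.226 ] yaw -23.77 tilt 0.06 F [ 0.  -0.2  0.9] w 87.9 q1,6 [ 1.44 -0.29]
spin -0.541 now [308.  262.6 126. ] after [129.  383.7 126. ]
```

Emit:
arm_command(deltas=[{"tx":36,"ty":0,"tz":0,"spin":-0.11,"jaw":1},{"tx":36,"ty":0,"tz":0,"spin":-0.11,"jaw":1},{"tx":36,"ty":0,"tz":0,"spin":-0.11,"jaw":1},{"tx":32,"ty":0,"tz":0,"spin":-0.11,"jaw":1},{"tx":30,"ty":0,"tz":0,"spin":-0.1,"jaw":1},{"tx":0,"ty":0,"tz":0,"spin":0,"jaw":1}], grip_force=15)

```text
time: 0.7
tool_pos: [0.4399, 0.5831, 0.2247]
eef_rot: [0.997, 0.078, -0.001, 0.001]
force: [-1.6, -0.5, -0.6]
width: 1.0
```

```bash
python3 go.py 0.448 0.253 0.10 7.2
```

```text
t 0.7 pos [0.4399 0.5831 0.2247] yaw 8.96 tilt 0.16 F [-1.6 -0.5 -0.6] w 88.0 q1,6 [1.19 0.54]
spin 0.031 now [-43.4 327.3 124.7] after [-33.3 328.5 124.7]
```

Emit:
arm_command(deltas=[{"tx":-4,"ty":36,"tz":12,"spin":0.031,"jaw":1},{"tx":-4,"ty":36,"tz":12,"spin":0,"jaw":1},{"tx":-4,"ty":36,"tz":12,"spin":0,"jaw":1},{"tx":-4,"ty":36,"tz":12,"spin":0,"jaw":1},{"tx":-4,"ty":36,"tz":12,"spin":0,"jaw":1},{"tx":-4,"ty":36,"tz":12,"spin":0,"jaw":1},{"tx":-4,"ty":36,"tz":12,"spin":0,"jaw":1},{"tx":-4,"ty":36,"tz":12,"spin":0,"jaw":1},{"tx":-2,"ty":36,"tz":12,"spin":0,"jaw":1},{"tx":0,"ty":0,"tz":0,"spin":0,"jaw":1},{"tx":0,"ty":0,"tz":0,"spin":0,"jaw":1}])

```text
time: 1.62
tool_pos: [0.446, 0.2403, 0.1076]
eef_rot: [0.998, 0.06, -0.003, 0.003]
force: [1.3, 0.7, 0.4]
width: 1.006
```

```bash
python3 go.py 0.448 0.253 0.002 7.2
```

```text
t 1.62 pos [0.446  0.2403 0.1076] yaw 6.83 tilt 0.44 F [1.3 0.7 0.4] w 88.5 q1,6 [0.88 0.81]
spin -0.007 now [  3.5 -12.4 105.6] after [  3.6 -12.4 105.6]
```

Emit:
arm_command(deltas=[{"tx":2,"ty":-6,"tz":15,"spin":-0.007,"jaw":1},{"tx":2,"ty":-6,"tz":20,"spin":0,"jaw":1},{"tx":0,"ty":0,"tz":20,"spin":0,"jaw":1},{"tx":0,"ty":0,"tz":20,"spin":0,"jaw":1},{"tx":0,"ty":0,"tz":13,"spin":0,"jaw":1},{"tx":0,"ty":0,"tz":5,"spin":0,"jaw":1},{"tx":0,"ty":0,"tz":0,"spin":0,"jaw":1},{"tx":0,"ty":0,"tz":0,"spin":0,"jaw":1}])

```text
time: 2.28
tool_pos: [0.4508, 0.2576, 0.0135]
eef_rot: [0.998, 0.063, -0.0, 0.001]
force: [-0.0, 0.2, 0.9]
width: 0.999
```

```bash
python3 go.py 0.448 0.253 0.002 7.2
```

```text
t 2.28 pos [0.4508 0.2576 0.0135] yaw 7.28 tilt 0.07 F [-0.   0.2  0.9] w 87.9 q1,6 [0.9 0.8]
spin 0.001 now [-3.4  4.2 11.5] after [-3.4  4.2 11.5]
```

Emit:
arm_command(deltas=[{"tx":-2,"ty":3,"tz":0,"spin":0,"jaw":1},{"tx":0,"ty":0,"tz":5,"spin":0,"jaw":1},{"tx":0,"ty":0,"tz":4,"spin":0,"jaw":1},{"tx":0,"ty":0,"tz":0,"spin":0,"jaw":1},{"tx":0,"ty":0,"tz":0,"spin":0,"jaw":1}])

```text
time: 2.7
tool_pos: [0.4506, 0.2563, 0.007]
eef_rot: [0.998, 0.064, 0.002, -0.001]
force: [-0.9, 1.0, -0.2]
width: 1.0
```

```bash
python3 go.py 0.448 0.253 0.0015 7.2
```

```text
t 2.7 pos [0.4506 0.2563 0.007 ] yaw 7.32 tilt 0.29 F [-0.9  1.  -0.2] w 88.0 q1,6 [0.9 0.8]
spin 0.002 now [-3.   3.   5.5] after [-3.   3.   5.5]
```

Emit:
arm_command(deltas=[{"tx":-2,"ty":3,"tz":4,"spin":0,"jaw":1},{"tx":-2,"ty":1,"tz":2,"spin":0,"jaw":1},{"tx":0,"ty":0,"tz":0,"spin":0,"jaw":1}])

```text
time: 2.95
tool_pos: [0.4472, 0.2517, 0.0009]
eef_rot: [0.998, 0.064, 0.002, -0.002]
force: [-0.2, 0.4, -0.3]
width: 1.001
```

```bash
python3 go.py 0.448 0.253 0.0015 7.2
```

```text
t 2.95 pos [0.4472 0.2517 0.0009] yaw 7.31 tilt 0.36 F [-0.2  0.4 -0.3] w 88.1 q1,6 [0.9 0.8]
spin 0.002 now [ 1.  -1.2 -0.6] after [ 1.  -1.2 -0.6]
```

Emit:
arm_command(deltas=[{"tx":0,"ty":0,"tz":-1,"spin":0,"jaw":0.7},{"tx":0,"ty":0,"tz":0,"spin":0,"jaw":0.7},{"tx":0,"ty":0,"tz":0,"spin":0,"jaw":0.7},{"tx":0,"ty":0,"tz":0,"spin":0,"jaw":0.7},{"tx":0,"ty":0,"tz":0,"spin":0,"jaw":0.7},{"tx":0,"ty":0,"tz":0,"spin":0,"jaw":0.7}], grip_force=15)

```text
time: 3.45
tool_pos: [0.4471, 0.2515, 0.0021]
eef_rot: [0.998, 0.064, 0.002, -0.002]
force: [-0.8, -0.4, -0.0]
width: 0.768
```

```bash
python3 go.py 0.448 0.253 0.0015 7.2
```

```text
t 3.45 pos [0.4471 0.2515 0.0021] yaw 7.31 tilt 0.36 F [-0.8 -0.4 -0. ] w 67.6 q1,6 [0.9 0.8]
spin 0.002 now [ 1.1 -1.3  0.6] after [ 1.1 -1.3  0.6]
```

Emit:
arm_command(deltas=[{"tx":0,"ty":0,"tz":-4,"spin":0,"jaw":0.6},{"tx":0,"ty":0,"tz":-10,"spin":0,"jaw":0.6},{"tx":0,"ty":0,"tz":-20,"spin":0,"jaw":0.6},{"tx":0,"ty":0,"tz":-20,"spin":0,"jaw":0.6},{"tx":10,"ty":0,"tz":-10,"spin":0.05,"jaw":0.6},{"tx":20,"ty":0,"tz":0,"spin":0.07,"jaw":0.6},{"tx":25,"ty":0,"tz":0,"spin":0.07,"jaw":0.6},{"tx":25,"ty":0,"tz":0,"spin":0.05,"jaw":0.6},{"tx":20,"ty":0,"tz":0,"spin":0.03,"jaw":0.6},{"tx":10,"ty":0,"tz":0,"spin":0,"jaw":0.6},{"tx":0,"ty":0,"tz":0,"spin":0,"jaw":0.6},{"tx":0,"ty":0,"tz":0,"spin":0,"jaw":0.6}])

```text
time: 4.45
tool_pos: [0.5612, 0.2486, 0.0798]
eef_rot: [0.997, -0.076, 0.004, -0.004]
force: [-0.6, 0.4, 0.7]
width: 0.773
```

```bash
python3 go.py 0.6023 0.2705 0.022 -8
```

```text
t 4.45 pos [0.5612 0.2486 0.0798] yaw -8.7 tilt 0.67 F [-0.6  0.4  0.7] w 68.0 q1,6 [0.74 0.68]
spin -0.012 now [ 37.4 -27.8  57.8] after [ 37.7 -27.4  57.8]
```

Emit:
arm_command(deltas=[{"tx":9,"ty":-7,"tz":0,"spin":-0.012,"jaw":0.6},{"tx":12,"ty":-9,"tz":5,"spin":0,"jaw":0.6},{"tx":10,"ty":-7,"tz":10,"spin":0,"jaw":0.6},{"tx":3,"ty":-2,"tz":12,"spin":0,"jaw":0.6},{"tx":0,"ty":0,"tz":8,"spin":0,"jaw":0.6},{"tx":0,"ty":0,"tz":4,"spin":0,"jaw":0.6},{"tx":0,"ty":0,"tz":0,"spin":0,"jaw":0.6},{"tx":0,"ty":0,"tz":0,"spin":0,"jaw":0.6}])

```text
time: 5.12
tool_pos: [0.5921, 0.2686, 0.0407]
eef_rot: [0.998, -0.067, 0.003, -0.003]
force: [-0.4, 0.5, 0.4]
width: 0.774
```

```bash
python3 go.py 0.6023 0.2705 0.022 -8; python3 - <<'E'
from h import *
from station import grab_frame
t,s=grab_frame("top"),grab_frame("scene")
a=t["img"][125:215,195:285];b=s["img"][225:315,350:440]
cv2.imwrite("pics/p1.png",np.hstack([cv2.resize(cv2.convertScaleAbs(i,alpha=1.6),None,fx=4.4,fy=4.4,interpolation=cv2.INTER_CUBIC) for i in(a,b)]))
E
```

```text
t 5.12 pos [0.5921 0.2686 0.0407] yaw -7.66 tilt 0.47 F [-0.4  0.5  0.4] w 68.1 q1,6 [0.72 0.71]
spin 0.006 now [ 9.9 -3.3 18.7] after [ 9.9 -3.3 18.7]
```

View pics/p1.png

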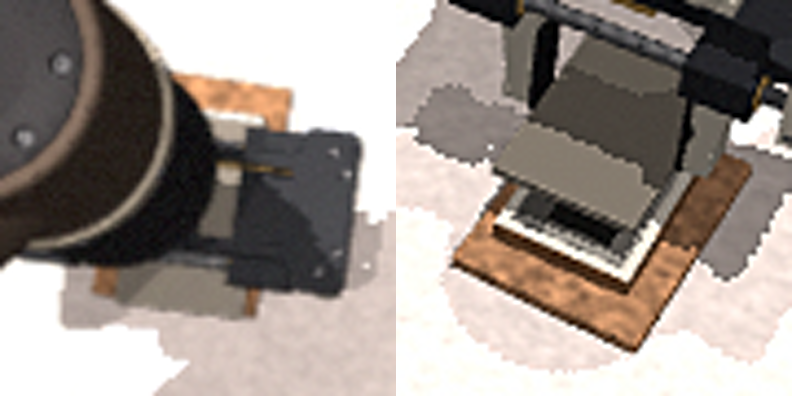

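Emit:
arm_command(deltas=[{"tx":4,"ty":-1,"tz":0,"spin":0.006,"jaw":0.6},{"tx":4,"ty":-1.5,"tz":3,"spin":0,"jaw":0.6},{"tx":3,"ty":-1,"tz":5,"spin":0,"jaw":0.6},{"tx":0,"ty":0,"tz":4,"spin":0,"jaw":0.6},{"tx":0,"ty":0,"tz":2,"spin":0,"jaw":0.6},{"tx":0,"ty":0,"tz":0,"spin":0,"jaw":0.6}])

```text
time: 5.72
tool_pos: [0.6061, 0.2715, 0.028]
eef_rot: [0.998, -0.07, 0.004, -0.005]
force: [0.3, -0.9, -1.1]
width: 0.768
```

```bash
python3 go.py 0.6023 0.2705 0.0205 -8
```

```text
t 5.72 pos [0.6061 0.2715 0.028 ] yaw -8.05 tilt 0.72 F [ 0.3 -0.9 -1.1] w 67.6 q1,6 [0.71 0.72]
spin -0.001 now [-3.6  1.5  7.5] after [-3.6  1.5  7.5]
```

Emit:
arm_command(deltas=[{"tx":-3,"ty":1.5,"tz":0,"spin":0,"jaw":0.6},{"tx":-1,"ty":0,"tz":2,"spin":0,"jaw":0.6},{"tx":0,"ty":0,"tz":3,"spin":0,"jaw":0.6},{"tx":0,"ty":0,"tz":0,"spin":0,"jaw":0.6},{"tx":0,"ty":0,"tz":0,"spin":0,"jaw":0.6}])

```text
time: 6.13
tool_pos: [0.601, 0.2701, 0.0219]
eef_rot: [0.998, -0.07, 0.004, -0.004]
force: [1.0, 0.9, -0.7]
width: 0.768
```

```bash
python3 go.py 0.6023 0.2705 0.0205 -8
```

```text
t 6.13 pos [0.601  0.2701 0.0219] yaw -8.06 tilt 0.66 F [ 1.   0.9 -0.7] w 67.6 q1,6 [0.72 0.71]
spin -0.001 now [ 1.3 -0.5  1.4] after [ 1.3 -0.5  1.4]
```

Emit:
arm_command(deltas=[{"tx":1.3,"ty":-0.5,"tz":0,"spin":0,"jaw":0.6},{"tx":0,"ty":0,"tz":1,"spin":0,"jaw":0.6},{"tx":0,"ty":0,"tz":0.5,"spin":0,"jaw":0.6},{"tx":0,"ty":0,"tz":0,"spin":0,"jaw":0.6}])

```text
time: 6.47
tool_pos: [0.6026, 0.2707, 0.0207]
eef_rot: [0.998, -0.07, 0.004, -0.005]
force: [-0.3, 0.0, 0.1]
width: 0.767
```

```bash
python3 go.py 0.6023 0.2705 0.0205 -8
```

```text
t 6.47 pos [0.6026 0.2707 0.0207] yaw -8.04 tilt 0.7 F [-0.3  0.   0.1] w 67.5 q1,6 [0.72 0.71]
spin -0.001 now [-0.3  0.3  0.2] after [-0.3  0.3  0.2]
```

Emit:
arm_command(deltas=[{"tx":0,"ty":0,"tz":0.8,"spin":0,"jaw":0.6},{"tx":0,"ty":0,"tz":0,"spin":0,"jaw":0.6},{"tx":0,"ty":0,"tz":0,"spin":0,"jaw":0.6}])

```text
time: 6.72
tool_pos: [0.6029, 0.2709, 0.0203]
eef_rot: [0.998, -0.07, 0.004, -0.005]
force: [-0.3, -0.1, -0.7]
width: 0.774
```

```bash
python3 go.py 0.6023 0.2705 0.0205 -8
```

```text
t 6.72 pos [0.6029 0.2709 0.0203] yaw -8.04 tilt 0.73 F [-0.3 -0.1 -0.7] w 68.1 q1,6 [0.72 0.71]
spin -0.001 now [-0.5  0.5 -0.2] after [-0.5  0.5 -0.2]
```

Emit:
arm_command(deltas=[{"tx":-0.4,"ty":0.4,"tz":0.8,"spin":0,"jaw":0.6},{"tx":0,"ty":0,"tz":0.3,"spin":0,"jaw":0.6},{"tx":0,"ty":0,"tz":0,"spin":0,"jaw":0.6}])

```text
time: 6.97
tool_pos: [0.603, 0.2709, 0.0204]
eef_rot: [0.998, -0.07, 0.005, -0.005]
force: [0.7, 0.1, -0.2]
width: 0.77
```

```bash
python3 go.py 0.6023 0.2705 0.0205 -8
```

```text
t 6.97 pos [0.603  0.2709 0.0204] yaw -8.01 tilt 0.81 F [ 0.7  0.1 -0.2] w 67.8 q1,6 [0.72 0.71]
spin -0.0 now [-0.6  0.5 -0.1] after [-0.6  0.5 -0.1]
```

Emit:
arm_command(deltas=[{"tx":0,"ty":0,"tz":0,"spin":0,"jaw":0.8},{"tx":0,"ty":0,"tz":0,"spin":0,"jaw":0.88},{"tx":0,"ty":0,"tz":0,"spin":0,"jaw":0.95},{"tx":0,"ty":0,"tz":-1,"spin":0,"jaw":1},{"tx":0,"ty":0,"tz":0,"spin":0,"jaw":1},{"tx":0,"ty":0,"tz":-5,"spin":0,"jaw":1},{"tx":0,"ty":0,"tz":-15,"spin":0,"jaw":1},{"tx":0,"ty":0,"tz":-30,"spin":0,"jaw":1},{"tx":0,"ty":0,"tz":-35,"spin":0,"jaw":1},{"tx":0,"ty":10,"tz":-35,"spin":0,"jaw":1},{"tx":0,"ty":25,"tz":-20,"spin":0,"jaw":1},{"tx":0,"ty":35,"tz":-10,"spin":0,"jaw":1},{"tx":0,"ty":35,"tz":0,"spin":0,"jaw":1},{"tx":0,"ty":35,"tz":0,"spin":0.02,"jaw":1},{"tx":0,"ty":35,"tz":0,"spin":0.03,"jaw":1},{"tx":0,"ty":35,"tz":0,"spin":0.03,"jaw":1},{"tx":0,"ty":35,"tz":0,"spin":0,"jaw":1},{"tx":0,"ty":20,"tz":0,"spin":0,"jaw":1},{"tx":0,"ty":0,"tz":0,"spin":0,"jaw":1},{"tx":0,"ty":0,"tz":0,"spin":0,"jaw":1}])

```text
time: 8.63
tool_pos: [0.5557, -0.0024, 0.1821]
eef_rot: [0.994, -0.11, 0.008, -0.005]
force: [0.9, 0.6, -0.5]
width: 1.0
```

```bash
python3 go.py 0.5994 -0.0475 0.12 -12.5; python3 - <<'E'
from h import *
from station import grab_frame
t,s=grab_frame("top"),grab_frame("scene")
a=t["img"][125:215,195:285];b=s["img"][225:315,350:440]
cv2.imwrite("pics/p2.png",np.hstack([cv2.resize(cv2.convertScaleAbs(i,alpha=1.6),None,fx=4.4,fy=4.4,interpolation=cv2.INTER_CUBIC) for i in(a,b)]))
E
```

```text
t 8.63 pos [ 0.5557 -0.0024  0.1821] yaw -12.64 tilt 1.12 F [ 0.9  0.6 -0.5] w 88.0 q1,6 [0.35 1.01]
spin -0.002 now [52.5 34.5 62.1] after [52.4 34.6 62.1]
```

View pics/p2.png

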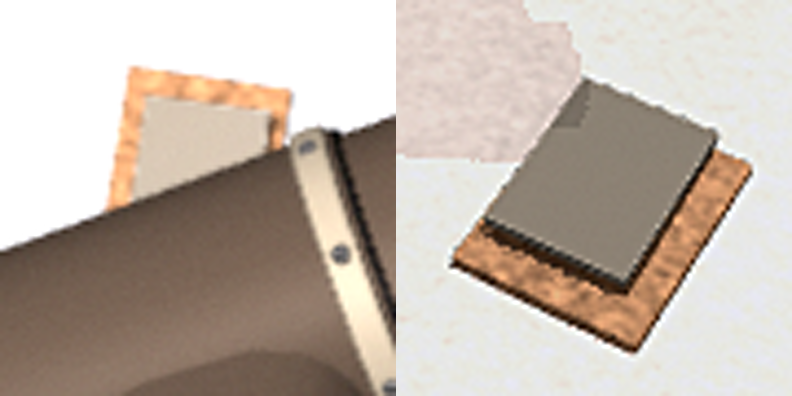

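```bash
python3 - <<'E'
from h import *
from station import grab_frame,bot
from scipy.spatial.transform import Rotation as R
s=grab_frame("scene")
q=np.array([(238,277),(88,222),(190,78),(320,135)])/4.4+[350,225]-.39
b=refine(s["img"],q,2);print(b-q);print(rect(atz(s,b,.023)))
print(R.from_quat(bot.sense()["eef_rot"]).as_matrix()[:,2])
E
```

```text
[[-0.5646  1.5185]
 [-0.5762 -1.3058]
 [-0.1747 -0.4348]
 [ 1.1886 -0.37  ]]
(array([0.6054, 0.2712, 0.023 ]), array([-7.8256, -7.9411]), [np.float64(0.10423106796029714), np.float64(0.06999733705878376)])
[ 0.0172  0.0087 -0.9998]
```

Emit:
arm_command(deltas=[{"tx":12,"ty":7,"tz":0,"spin":0,"jaw":1},{"tx":18,"ty":12,"tz":10,"spin":0,"jaw":1},{"tx":14,"ty":10,"tz":20,"spin":0,"jaw":1},{"tx":4,"ty":2,"tz":20,"spin":0,"jaw":1},{"tx":0,"ty":0,"tz":20,"spin":0,"jaw":1},{"tx":0,"ty":0,"tz":20,"spin":0,"jaw":1},{"tx":0,"ty":0,"tz":10,"spin":0,"jaw":1},{"tx":0,"ty":0,"tz":0,"spin":0,"jaw":1}])

```text
time: 9.45
tool_pos: [0.6081, -0.0362, 0.0787]
eef_rot: [0.995, -0.103, 0.011, -0.006]
force: [-0.1, 0.2, -0.3]
width: 1.002
```

```bash
python3 go.py 0.5994 -0.0475 0.0225 -12.5
```

```text
t 9.45 pos [ 0.6081 -0.0362  0.0787] yaw -11.78 tilt 1.37 F [-0.1  0.2 -0.3] w 88.2 q1,6 [0.26 1.11]
spin 0.012 now [-6.2 12.8 56.2] after [-6.1 12.9 56.2]
```

Emit:
arm_command(deltas=[{"tx":-4,"ty":7,"tz":10,"spin":0.007,"jaw":1},{"tx":-2,"ty":6,"tz":15,"spin":0,"jaw":1},{"tx":0,"ty":0,"tz":15,"spin":0,"jaw":1},{"tx":0,"ty":0,"tz":6,"spin":0,"jaw":1},{"tx":0,"ty":0,"tz":0,"spin":0,"jaw":1},{"tx":0,"ty":0,"tz":0,"spin":0,"jaw":1}])

```text
time: 9.95
tool_pos: [0.6054, -0.0447, 0.0345]
eef_rot: [0.995, -0.103, 0.013, -0.005]
force: [-0.1, 0.3, -0.1]
width: 0.999
```

```bash
python3 go.py 0.5994 -0.0475 0.023 -12.2
```

```text
t 9.95 pos [ 0.6054 -0.0447  0.0345] yaw -11.81 tilt 1.56 F [-0.1  0.3 -0.1] w 87.9 q1,6 [0.25 1.12]
spin 0.007 now [-5.3  3.9 11.5] after [-5.3  4.  11.5]
```

Emit:
arm_command(deltas=[{"tx":-4,"ty":3,"tz":4,"spin":0.007,"jaw":1},{"tx":-3,"ty":2,"tz":6,"spin":0,"jaw":1},{"tx":0,"ty":0,"tz":2.5,"spin":0,"jaw":1},{"tx":0,"ty":0,"tz":0,"spin":0,"jaw":1}])

```text
time: 10.28
tool_pos: [0.5994, -0.0474, 0.0241]
eef_rot: [0.994, -0.106, 0.015, -0.006]
force: [-0.1, -0.4, 0.1]
width: 0.997
```

```bash
python3 go.py 0.5994 -0.0475 0.023 -12.2
```

```text
t 10.28 pos [ 0.5994 -0.0474  0.0241] yaw -12.17 tilt 1.85 F [-0.1 -0.4  0.1] w 87.7 q1,6 [0.24 1.12]
spin 0.0 now [-0.   0.1  1.1] after [-0.   0.1  1.1]
```

Emit:
arm_command(deltas=[{"tx":0,"ty":0,"tz":1,"spin":0,"jaw":0.6},{"tx":0,"ty":0,"tz":0,"spin":0,"jaw":0.6},{"tx":0,"ty":0,"tz":0,"spin":0,"jaw":0.6},{"tx":0,"ty":0,"tz":0,"spin":0,"jaw":0.6},{"tx":0,"ty":0,"tz":0,"spin":0,"jaw":0.6}], grip_force=20)

```text
time: 10.7
tool_pos: [0.5999, -0.0474, 0.0238]
eef_rot: [0.994, -0.106, 0.016, -0.006]
force: [-0.1, -0.9, -0.3]
width: 0.733
```

```bash
python3 go.py 0.6025 0.2705 0.08 -8
```

```text
t 10.7 pos [ 0.5999 -0.0474  0.0238] yaw -12.16 tilt 1.92 F [-0.1 -0.9 -0.3] w 64.5 q1,6 [0.24 1.12]
spin -0.073 now [ -64.5 -311.3  -56.2] after [ -41.7 -315.1  -56.2]
```

Emit:
arm_command(deltas=[{"tx":0,"ty":0,"tz":-5,"spin":0,"jaw":0.6},{"tx":0,"ty":0,"tz":-15,"spin":0,"jaw":0.6},{"tx":0,"ty":0,"tz":-30,"spin":0,"jaw":0.6},{"tx":0,"ty":0,"tz":-30,"spin":0,"jaw":0.6},{"tx":0,"ty":-8,"tz":-15,"spin":-0.01,"jaw":0.6},{"tx":-4,"ty":-20,"tz":-3,"spin":-0.02,"jaw":0.6},{"tx":-5,"ty":-34,"tz":0,"spin":-0.02,"jaw":0.6},{"tx":-5,"ty":-38,"tz":0,"spin":-0.02,"jaw":0.6},{"tx":-5,"ty":-38,"tz":0,"spin":0,"jaw":0.6},{"tx":-5,"ty":-38,"tz":0,"spin":0,"jaw":0.6},{"tx":-5,"ty":-38,"tz":0,"spin":0,"jaw":0.6},{"tx":-5,"ty":-38,"tz":0,"spin":0,"jaw":0.6},{"tx":-5,"ty":-30,"tz":5,"spin":0,"jaw":0.6},{"tx":0,"ty":-15,"tz":10,"spin":0,"jaw":0.6},{"tx":0,"ty":0,"tz":10,"spin":0,"jaw":0.6},{"tx":0,"ty":0,"tz":0,"spin":0,"jaw":0.6}])

```text
time: 12.03
tool_pos: [0.6045, 0.2646, 0.1107]
eef_rot: [0.997, -0.071, 0.018, -0.008]
force: [-0.7, -0.2, -1.1]
width: 0.737
```

```bash
python3 go.py 0.6035 0.2712 0.027 -8
```

```text
t 12.03 pos [0.6045 0.2646 0.1107] yaw -8.17 tilt 2.2 F [-0.7 -0.2 -1.1] w 64.9 q1,6 [0.72 0.7 ]
spin -0.003 now [-1.9 -6.4 83.7] after [-1.9 -6.4 83.7]
```

Emit:
arm_command(deltas=[{"tx":-1,"ty":-3,"tz":8,"spin":-0.003,"jaw":0.6},{"tx":-1,"ty":-3,"tz":15,"spin":0,"jaw":0.6},{"tx":-1,"ty":0,"tz":18,"spin":0,"jaw":0.6},{"tx":-1,"ty":0,"tz":15,"spin":0,"jaw":0.6},{"tx":0,"ty":0,"tz":8,"spin":0,"jaw":0.6},{"tx":0,"ty":0,"tz":0,"spin":0,"jaw":0.6},{"tx":0,"ty":0,"tz":0,"spin":0,"jaw":0.6}])

```text
time: 12.62
tool_pos: [0.6043, 0.2643, 0.0435]
eef_rot: [0.997, -0.073, 0.017, -0.007]
force: [0.8, 0.7, -0.9]
width: 0.738
```

```bash
python3 go.py 0.6035 0.2712 0.027 -8
```

```text
t 12.62 pos [0.6043 0.2643 0.0435] yaw -8.36 tilt 2.09 F [ 0.8  0.7 -0.9] w 64.9 q1,6 [0.72 0.69]
spin -0.006 now [-1.8 -6.7 16.5] after [-1.7 -6.7 16.5]
```

Emit:
arm_command(deltas=[{"tx":-1,"ty":-4,"tz":3,"spin":-0.006,"jaw":0.6},{"tx":-1,"ty":-3,"tz":4,"spin":0,"jaw":0.6},{"tx":0,"ty":-1,"tz":4,"spin":0,"jaw":0.6},{"tx":0,"ty":0,"tz":0,"spin":0,"jaw":0.6},{"tx":0,"ty":0,"tz":0,"spin":0,"jaw":0.6}])

```text
time: 13.03
tool_pos: [0.6057, 0.2734, 0.0348]
eef_rot: [0.997, -0.07, 0.019, -0.008]
force: [0.4, -0.1, -0.8]
width: 0.735
```

```bash
python3 go.py 0.6035 0.2712 0.027 -8;  python3 - <<'E'
from h import *
from station import grab_frame
t,s=grab_frame("top"),grab_frame("scene")
a=t["img"][125:215,195:285];b=s["img"][225:315,350:440]
cv2.imwrite("pics/p3.png",np.hstack([cv2.resize(cv2.convertScaleAbs(i,alpha=1.6),None,fx=4.4,fy=4.4,interpolation=cv2.INTER_CUBIC) for i in(a,b)]))
E
```

```text
t 13.03 pos [0.6057 0.2734 0.0348] yaw -8.05 tilt 2.34 F [ 0.4 -0.1 -0.8] w 64.7 q1,6 [0.73 0.69]
spin -0.001 now [-1.9  2.5  7.8] after [-1.9  2.5  7.8]
```

View pics/p3.png

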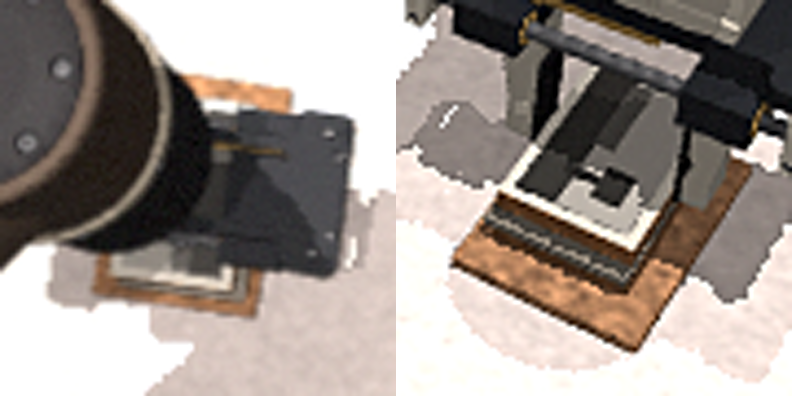

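Emit:
arm_command(deltas=[{"tx":-2,"ty":2,"tz":2,"spin":0,"jaw":0.6},{"tx":0,"ty":0.5,"tz":3,"spin":0,"jaw":0.6},{"tx":0,"ty":0,"tz":2,"spin":0,"jaw":0.6},{"tx":0,"ty":0,"tz":0,"spin":0,"jaw":0.6}])

```text
time: 13.47
tool_pos: [0.6034, 0.2712, 0.0277]
eef_rot: [0.997, -0.07, 0.019, -0.008]
force: [0.3, 0.6, -0.3]
width: 0.739
```

```bash
python3 go.py 0.6035 0.2712 0.027 -8
```

```text
t 13.47 pos [0.6034 0.2712 0.0277] yaw -8.04 tilt 2.39 F [ 0.3  0.6 -0.3] w 65.1 q1,6 [0.73 0.69]
spin -0.001 now [ 0.1 -0.   0.7] after [ 0.1 -0.   0.7]
```

Emit:
arm_command(deltas=[{"tx":0,"ty":0,"tz":0.8,"spin":0,"jaw":0.6},{"tx":0,"ty":0,"tz":0.5,"spin":0,"jaw":0.6},{"tx":0,"ty":0,"tz":0,"spin":0,"jaw":0.6}])

```text
time: 13.72
tool_pos: [0.6036, 0.2712, 0.027]
eef_rot: [0.997, -0.07, 0.019, -0.008]
force: [-0.7, -0.4, 0.1]
width: 0.739
```

```bash
python3 go.py 0.6035 0.2712 0.027 -8
```

```text
t 13.72 pos [0.6036 0.2712 0.027 ] yaw -8.03 tilt 2.4 F [-0.7 -0.4  0.1] w 65.1 q1,6 [0.73 0.69]
spin -0.0 now [-0.1 -0.   0. ] after [-0.1 -0.   0. ]
```

Emit:
arm_command(deltas=[{"tx":0,"ty":0,"tz":0.6,"spin":0,"jaw":0.6},{"tx":0,"ty":0,"tz":0,"spin":0,"jaw":0.78},{"tx":0,"ty":0,"tz":0,"spin":0,"jaw":0.86},{"tx":0,"ty":0,"tz":0,"spin":0,"jaw":0.95},{"tx":0,"ty":0,"tz":-1,"spin":0,"jaw":1},{"tx":0,"ty":0,"tz":-4,"spin":0,"jaw":1},{"tx":0,"ty":0,"tz":-15,"spin":0,"jaw":1},{"tx":0,"ty":0,"tz":-30,"spin":0,"jaw":1},{"tx":0,"ty":0,"tz":-38,"spin":0,"jaw":1},{"tx":0,"ty":0,"tz":-38,"spin":0,"jaw":1},{"tx":-5,"ty":10,"tz":-25,"spin":0,"jaw":1},{"tx":-12,"ty":20,"tz":-10,"spin":0,"jaw":1},{"tx":-12,"ty":35,"tz":0,"spin":0,"jaw":1},{"tx":-12,"ty":38,"tz":0,"spin":0,"jaw":1},{"tx":-12,"ty":38,"tz":0,"spin":0,"jaw":1},{"tx":-12,"ty":38,"tz":0,"spin":0,"jaw":1},{"tx":-12,"ty":38,"tz":0,"spin":0,"jaw":1},{"tx":-12,"ty":38,"tz":0,"spin":0,"jaw":1},{"tx":-12,"ty":38,"tz":0,"spin":0,"jaw":1},{"tx":-10,"ty":38,"tz":0,"spin":0,"jaw":1}])

```text
time: 15.38
tool_pos: [0.4379, -0.0496, 0.1879]
eef_rot: [0.998, -0.065, 0.023, -0.009]
force: [0.9, -1.2, -0.1]
width: 0.997
```

```bash
python3 go.py 0.4505 -0.242 0.13 -91
```

```text
t 15.38 pos [ 0.4379 -0.0496  0.1879] yaw -7.52 tilt 2.86 F [ 0.9 -1.2 -0.1] w 87.8 q1,6 [0.34 1.1 ]
spin 1.457 now [ 37.7 189.1  57.9] after [192.2 -16.   57.9]
```

Emit:
arm_command(deltas=[{"tx":0,"ty":5,"tz":0,"spin":0.12,"jaw":1},{"tx":0,"ty":0,"tz":0,"spin":0.12,"jaw":1},{"tx":0,"ty":0,"tz":0,"spin":0.12,"jaw":1},{"tx":0,"ty":0,"tz":0,"spin":0.12,"jaw":1},{"tx":0,"ty":0,"tz":0,"spin":0.12,"jaw":1},{"tx":0,"ty":0,"tz":0,"spin":0.12,"jaw":1},{"tx":0,"ty":0,"tz":0,"spin":0.12,"jaw":1},{"tx":0,"ty":0,"tz":0,"spin":0.12,"jaw":1},{"tx":10,"ty":0,"tz":0,"spin":0.12,"jaw":1},{"tx":20,"ty":0,"tz":0,"spin":0.12,"jaw":1},{"tx":30,"ty":0,"tz":0,"spin":0.12,"jaw":1},{"tx":30,"ty":0,"tz":0,"spin":0.05,"jaw":1},{"tx":20,"ty":0,"tz":0,"spin":0,"jaw":1},{"tx":10,"ty":0,"tz":0,"spin":0,"jaw":1},{"tx":0,"ty":0,"tz":0,"spin":0,"jaw":1},{"tx":0,"ty":0,"tz":0,"spin":0,"jaw":1}])

```text
time: 16.72
tool_pos: [0.4514, -0.185, 0.1938]
eef_rot: [0.711, -0.703, 0.015, -0.028]
force: [0.0, -0.3, 0.1]
width: 1.001
```

```bash
python3 go.py 0.4505 -0.242 0.13 -91; python3 - <<'E'
from h import *
from station import grab_frame
t,s=grab_frame("top"),grab_frame("scene")
a=t["img"][125:215,195:285];b=s["img"][225:315,350:440]
cv2.imwrite("pics/p4.png",np.hstack([cv2.resize(cv2.convertScaleAbs(i,alpha=1.6),None,fx=4.4,fy=4.4,interpolation=cv2.INTER_CUBIC) for i in(a,b)]))
E
```

```text
t 16.72 pos [ 0.4514 -0.185   0.1938] yaw -89.33 tilt 3.58 F [ 0.  -0.3  0.1] w 88.1 q1,6 [-0.    0.02]
spin 0.029 now [57.   1.6 63.8] after [57.  -0.1 63.8]
```

View pics/p4.png

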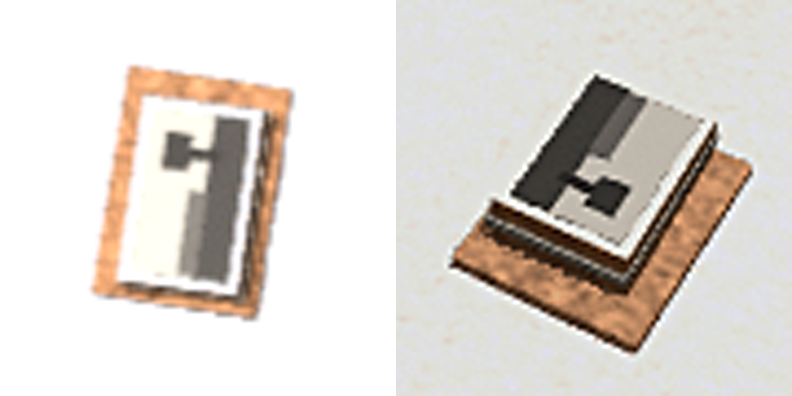

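```bash
python3 - <<'E'
from h import *
from station import grab_frame,bot
from scipy.spatial.transform import Rotation as R
t,s=grab_frame("top"),grab_frame("scene")
a=np.array([(142,97),(268,113),(242,295),(118,282)])/4.4+[195,125]-.39
a=refine(t["img"],a,1.5);print(rect(atz(t,a,.033)))
q=np.array([(232,262),(92,200),(202,75),(320,125)])/4.4+[350,225]-.39
b=refine(s["img"],q,1.5);print(rect(atz(s,b,.033)))
print(R.from_quat(bot.sense()["eef_rot"]).as_matrix()[:,2],bot.sense()["q"])
E
```

```text
(array([0.603 , 0.2688, 0.033 ]), array([-8.3298, -9.2138]), [np.float64(0.09874502789321743), np.float64(0.06517745887283882)])
(array([0.6076, 0.2723, 0.033 ]), array([-8.9857, -7.8504]), [np.float64(0.09464315744351284), np.float64(0.059513175154405226)])
[ 0.0598  0.0188 -0.998 ] [ 0.0018  0.0421 -0.4646 -0.0222 -1.0043  0.0232]
```

Emit:
arm_command(deltas=[{"tx":10,"ty":0,"tz":0,"spin":0.029,"jaw":1},{"tx":20,"ty":0,"tz":10,"spin":0,"jaw":1},{"tx":18,"ty":1,"tz":18,"spin":0,"jaw":1},{"tx":6,"ty":1,"tz":18,"spin":0,"jaw":1},{"tx":0,"ty":1,"tz":10,"spin":0,"jaw":1},{"tx":0,"ty":0,"tz":0,"spin":0,"jaw":1},{"tx":0,"ty":0,"tz":0,"spin":0,"jaw":1}])

```text
time: 17.5
tool_pos: [0.454, -0.2371, 0.1372]
eef_rot: [-0.702, 0.712, -0.016, 0.03]
force: [-0.1, -0.4, 0.8]
width: 1.002
```

```bash
python3 go.py 0.4516 -0.2416 0.056 -91
```

```text
t 17.5 pos [ 0.454  -0.2371  0.1372] yaw -90.75 tilt 3.89 F [-0.1 -0.4  0.8] w 88.1 q1,6 [-0.12  0.13]
spin 0.004 now [ 4.5  2.4 81.2] after [ 4.6  2.3 81.2]
```

Emit:
arm_command(deltas=[{"tx":3,"ty":3,"tz":8,"spin":0,"jaw":1},{"tx":3,"ty":3,"tz":16,"spin":0,"jaw":1},{"tx":0,"ty":1,"tz":20,"spin":0,"jaw":1},{"tx":0,"ty":1,"tz":18,"spin":0,"jaw":1},{"tx":0,"ty":0,"tz":10,"spin":0,"jaw":1},{"tx":0,"ty":0,"tz":3,"spin":0,"jaw":1},{"tx":0,"ty":0,"tz":0,"spin":0,"jaw":1}])

```text
time: 18.08
tool_pos: [0.4546, -0.2415, 0.063]
eef_rot: [-0.703, 0.71, -0.021, 0.033]
force: [-0.1, 0.1, 0.3]
width: 0.999
```

```bash
python3 go.py 0.4516 -0.2416 0.056 -91; python3 - <<'E'
from h import *
from station import grab_frame
t,s=grab_frame("top"),grab_frame("scene")
a=t["img"][190:280,400:490];b=s["img"][100:190,170:260]
cv2.imwrite("pics/p5.png",np.hstack([cv2.resize(cv2.convertScaleAbs(i,alpha=1.6),None,fx=4.4,fy=4.4,interpolation=cv2.INTER_CUBIC) for i in(a,b)]))
E
```

```text
t 18.08 pos [ 0.4546 -0.2415  0.063 ] yaw -90.54 tilt 4.42 F [-0.1  0.1  0.3] w 87.9 q1,6 [-0.13  0.15]
spin 0.008 now [0.1 3.  7. ] after [0.1 3.  7. ]
```

View pics/p5.png

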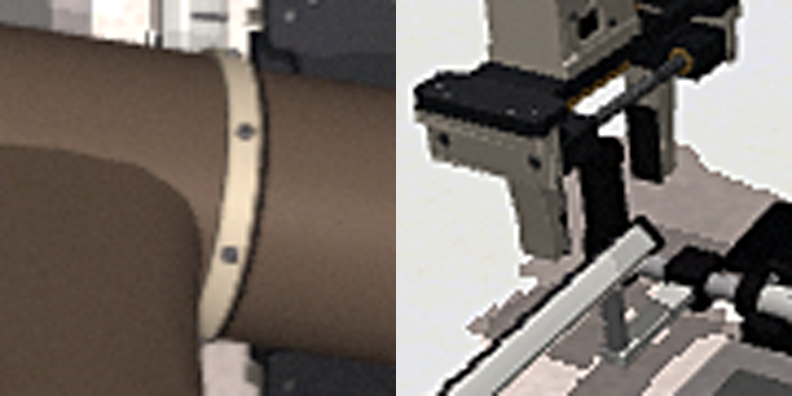

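Emit:
arm_command(deltas=[{"tx":0,"ty":3,"tz":4,"spin":0,"jaw":1},{"tx":0,"ty":1,"tz":4,"spin":0,"jaw":0.6},{"tx":0,"ty":0,"tz":0,"spin":0,"jaw":0.4},{"tx":0,"ty":0,"tz":0,"spin":0,"jaw":0.35}], grip_force=20)

```text
time: 18.52
tool_pos: [0.4533, -0.2417, 0.0577]
eef_rot: [-0.703, 0.71, -0.023, 0.034]
force: [-0.6, 0.6, -0.2]
width: 0.834
```

```bash
python3 go.py 0.4516 -0.2416 0.056 -91
```

```text
t 18.52 pos [ 0.4533 -0.2417  0.0577] yaw -90.49 tilt 4.77 F [-0.6  0.6 -0.2] w 73.4 q1,6 [-0.13  0.15]
spin 0.009 now [-0.1  1.7  1.7] after [-0.1  1.7  1.7]
```

Now close on the post.

Emit:
arm_command(deltas=[{"tx":0,"ty":1,"tz":0,"spin":0,"jaw":0.2},{"tx":0,"ty":0,"tz":0,"spin":0,"jaw":0.1},{"tx":0,"ty":0,"tz":0,"spin":0,"jaw":0.1},{"tx":0,"ty":0,"tz":0,"spin":0,"jaw":0.1},{"tx":0,"ty":0,"tz":0,"spin":0,"jaw":0.1},{"tx":0,"ty":0,"tz":0,"spin":0,"jaw":0.1},{"tx":0,"ty":0,"tz":0,"spin":0,"jaw":0.1}], grip_force=45)

```text
time: 19.1
tool_pos: [0.4553, -0.242, 0.059]
eef_rot: [-0.703, 0.709, -0.026, 0.036]
force: [7.7, -1.1, -4.3]
width: 0.319
```

```bash
python3 go.py 0.4490 -0.3096 0.057 -91
```

```text
t 19.1 pos [ 0.4553 -0.242   0.059 ] yaw -90.45 tilt 5.1 F [ 7.7 -1.1 -4.3] w 28.1 q1,6 [-0.13  0.15]
spin 0.01 now [67.6  5.8  2. ] after [67.7  5.1  2. ]
```

Emit:
arm_command(deltas=[{"tx":0,"ty":0,"tz":0,"spin":0,"jaw":0.1},{"tx":0,"ty":0,"tz":0,"spin":0,"jaw":0.1},{"tx":0,"ty":0,"tz":0,"spin":0,"jaw":0.1}])

```text
time: 19.35
tool_pos: [0.4553, -0.242, 0.0589]
eef_rot: [-0.704, 0.709, -0.025, 0.035]
force: [3.2, -0.5, 1.3]
width: 0.318
```

```bash
python3 go.py 0.4490 -0.3096 0.057 -91; python3 -c "
from station import bot;print(bot.sense()['torque'])"
```

```text
t 19.35 pos [ 0.4553 -0.242   0.0589] yaw -90.37 tilt 4.96 F [ 3.2 -0.5  1.3] w 28.0 q1,6 [-0.13  0.15]
spin 0.011 now [67.6  5.9  1.9] after [67.7  5.2  1.9]
[ 0.12700494  0.98108329 -0.04924672]
```

Emit:
arm_command(deltas=[{"tx":3,"ty":0,"tz":0,"spin":0,"jaw":0.1},{"tx":5,"ty":0,"tz":0,"spin":0,"jaw":0.1},{"tx":6,"ty":0,"tz":0,"spin":0,"jaw":0.1},{"tx":6,"ty":0,"tz":0,"spin":0,"jaw":0.1},{"tx":5,"ty":0,"tz":0,"spin":0,"jaw":0.1},{"tx":3,"ty":0,"tz":0,"spin":0,"jaw":0.1}], grip_force=50)

```text
time: 19.85
tool_pos: [0.4548, -0.2667, 0.0589]
eef_rot: [-0.705, 0.708, -0.023, 0.036]
force: [2.1, 6.1, 4.0]
width: 0.321
```

```bash
python3 go.py 0.4490 -0.3096 0.057 -91; python3 -c "
from station import bot;print(bot.sense()['torque'])"
```

```text
t 19.85 pos [ 0.4548 -0.2667  0.0589] yaw -90.23 tilt 4.85 F [2.1 6.1 4. ] w 28.3 q1,6 [-0.18  0.22]
spin 0.014 now [43.   5.7  1.9] after [43.   5.1  1.9]
[2.3950002  0.80837403 0.16791159]
```

Emit:
arm_command(deltas=[{"tx":4,"ty":0,"tz":0,"spin":0,"jaw":0.1},{"tx":6,"ty":0,"tz":0,"spin":0,"jaw":0.1},{"tx":6,"ty":0,"tz":0,"spin":0,"jaw":0.1},{"tx":6,"ty":0,"tz":0,"spin":0,"jaw":0.1},{"tx":6,"ty":0,"tz":0,"spin":0,"jaw":0.1},{"tx":5,"ty":0,"tz":0,"spin":0,"jaw":0.1},{"tx":3,"ty":0,"tz":0,"spin":0,"jaw":0.1}])

```text
time: 20.43
tool_pos: [0.4542, -0.2973, 0.0589]
eef_rot: [-0.706, 0.707, -0.019, 0.038]
force: [1.3, 10.1, 4.2]
width: 0.319
```

```bash
python3 go.py 0.4490 -0.3096 0.057 -91; python3 - <<'E'
from h import *
from station import grab_frame
t,s=grab_frame("top"),grab_frame("scene")
a=t["img"][205:260,310:440];b=s["img"][150:205,215:345]
cv2.imwrite("pics/p6.png",np.vstack([cv2.resize(cv2.convertScaleAbs(i,alpha=1.6),None,fx=5,fy=5,interpolation=cv2.INTER_CUBIC) for i in(a,b)]))
E
```

```text
t 20.43 pos [ 0.4542 -0.2973  0.0589] yaw -90.01 tilt 4.8 F [ 1.3 10.1  4.2] w 28.0 q1,6 [-0.25  0.3 ]
spin 0.017 now [12.3  5.2  1.9] after [12.4  5.   1.9]
```

View pics/p6.png

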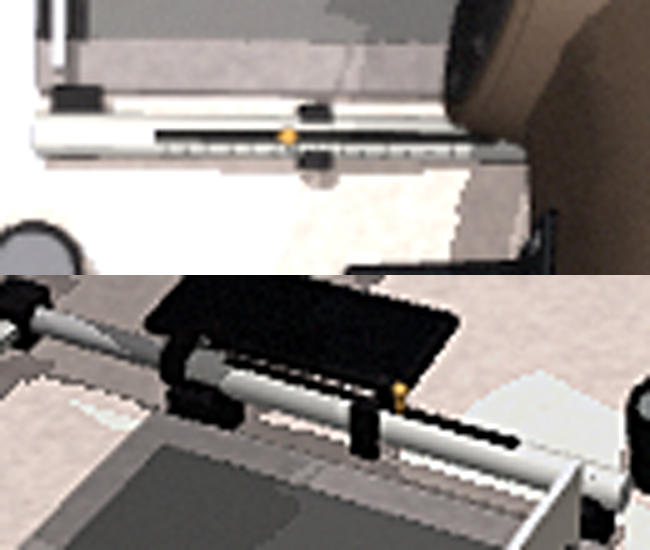

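```bash
python3 - <<'E'
from h import *
from station import grab_frame
t,s=grab_frame("top"),grab_frame("scene")
T=lambda p:np.array([p])/5+[310,205]-.4
S=lambda p:np.array([(p[0],p[1]-275)])/5+[215,150]-.4
print("pin",two(t,T((288,136)),s,S((400,388))),atz(t,T((288,136)),.055),atz(s,S((400,388)),.055))
print("cheek+x top",two(t,T((315,113)),s,S((364,404))))
for z in(.045,.055):print(z,atz(t,T((315,113)),z),atz(t,T((316,160)),z))
# automatic: dark centroid of the two cheeks, ball centroid
i=t["img"].astype(int)
for n,(r0,r1) in dict(up=(224,230),lo=(235,239)).items():
    w=np.clip(90-i[r0:r1,366:382].max(2),0,None);y,x=np.indices(w.shape);c=[[366+(w*x).sum()/w.sum(),r0+(w*y).sum()/w.sum()]];print(n,c,atz(t,c,.05))
p=i[229:236,360:375];w=np.clip(p[...,2]-p[...,0]-30,0,None);y,x=np.indices(w.shape);c=[[360+(w*x).sum()/w.sum(),229+(w*y).sum()/w.sum()]];print("ball",c,atz(t,c,.055))
E
```

```text
pin (array([[ 0.4546, -0.0279,  0.0554]]), array([0.0012])) [[ 0.4549 -0.0284  0.055 ]] [[ 0.4539 -0.0275  0.055 ]]
cheek+x top (array([[ 0.4652, -0.041 ,  0.049 ]]), array([0.0002]))
0.045 [[ 0.4653 -0.0415  0.045 ]] [[ 0.444  -0.0416  0.045 ]]
0.055 [[ 0.4651 -0.0407  0.055 ]] [[ 0.444  -0.0408  0.055 ]]
up [[np.float64(372.5969125214408), np.float64(226.94854202401373)]] [[ 0.4658 -0.0411  0.05  ]]
lo [[np.float64(372.61131520940484), np.float64(236.57898603967672)]] [[ 0.4441 -0.0408  0.05  ]]
ball [[np.float64(367.23267326732673), np.float64(231.82178217821783)]] [[ 0.4548 -0.0285  0.055 ]]
```

Emit:
arm_command(deltas=[{"tx":3,"ty":0,"tz":0,"spin":0,"jaw":0.1},{"tx":4,"ty":0,"tz":0,"spin":0,"jaw":0.1},{"tx":4,"ty":0,"tz":0,"spin":0,"jaw":0.1},{"tx":2,"ty":0,"tz":0,"spin":0,"jaw":0.1},{"tx":1,"ty":0,"tz":0,"spin":0,"jaw":0.1}])

```text
time: 21.05
tool_pos: [0.454, -0.3056, 0.0589]
eef_rot: [0.707, -0.706, 0.016, -0.039]
force: [1.6, 8.7, 4.7]
width: 0.315
```

```bash
cat > pin.py <<'E'
from h import *
from station import grab_frame
t,s=grab_frame("top"),grab_frame("scene")
i=t["img"].astype(int)
p=i[229:236,360:385];w=np.clip(p[...,2]-p[...,0]-30,0,None);y,x=np.indices(w.shape);c=[[360+(w*x).sum()/w.sum(),229+(w*y).sum()/w.sum()]];print("ball",c,atz(t,c,.055))
w=np.clip(90-i[224:230,366:382].max(2),0,None);y,x=np.indices(w.shape);c=[[366+(w*x).sum()/w.sum(),224+(w*y).sum()/w.sum()]];print("cheek",c,atz(t,c,.05))
a=t["img"][205:260,310:440];b=s["img"][150:205,215:345]
cv2.imwrite("pics/p7.png",np.vstack([cv2.resize(cv2.convertScaleAbs(i,alpha=1.6),None,fx=5,fy=5,interpolation=cv2.INTER_CUBIC) for i in(a,b)]))
E
python3 go.py; python3 pin.py
```

```text
t 21.05 pos [ 0.454  -0.3056  0.0589] yaw -89.79 tilt 4.82 F [1.6 8.7 4.7] w 27.7 q1,6 [-0.27  0.33]
ball [[np.float64(370.9314159292035), np.float64(231.86725663716814)]] [[ 0.4547 -0.0368  0.055 ]]
cheek [[np.float64(372.4817391304348), np.float64(227.04608695652175)]] [[ 0.4656 -0.0408  0.05  ]]
```

Emit:
arm_command(deltas=[{"tx":3,"ty":0,"tz":0,"spin":0,"jaw":0.1},{"tx":2.5,"ty":0,"tz":0,"spin":0,"jaw":0.1},{"tx":1,"ty":0,"tz":0,"spin":0,"jaw":0.1},{"tx":0.5,"ty":0,"tz":0,"spin":0,"jaw":0.1}])

```text
time: 21.48
tool_pos: [0.454, -0.3077, 0.0588]
eef_rot: [0.709, -0.704, 0.013, -0.04]
force: [2.6, 9.8, 3.9]
width: 0.316
```

```bash
python3 go.py; python3 pin.py
```

```text
t 21.48 pos [ 0.454  -0.3077  0.0588] yaw -89.56 tilt 4.86 F [2.6 9.8 3.9] w 27.8 q1,6 [-0.28  0.35]
ball [[np.float64(372.00921658986175), np.float64(231.84101382488478)]] [[ 0.4547 -0.0392  0.055 ]]
cheek [[np.float64(372.5129757785467), np.float64(227.03719723183391)]] [[ 0.4656 -0.0409  0.05  ]]
```

Emit:
arm_command(deltas=[{"tx":2.5,"ty":0,"tz":0,"spin":0,"jaw":0.1},{"tx":2,"ty":0,"tz":0,"spin":0,"jaw":0.1},{"tx":1.2,"ty":0,"tz":0,"spin":0,"jaw":0.1},{"tx":1,"ty":0,"tz":0,"spin":0,"jaw":0.1}])

```text
time: 21.92
tool_pos: [0.4539, -0.3094, 0.0588]
eef_rot: [0.71, -0.703, 0.011, -0.042]
force: [2.7, 9.1, 3.9]
width: 0.313
```

```bash
python3 go.py; python3 pin.py; python3 go.py
```

```text
t 21.92 pos [ 0.4539 -0.3094  0.0588] yaw -89.31 tilt 4.93 F [2.7 9.1 3.9] w 27.5 q1,6 [-0.29  0.37]
ball [[np.float64(372.7704545454545), np.float64(231.775)]] [[ 0.4548 -0.0409  0.055 ]]
cheek [[np.float64(372.5178727114211), np.float64(227.02964254577157)]] [[ 0.4656 -0.0409  0.05  ]]
t 22.02 pos [ 0.4539 -0.3094  0.0588] yaw -89.3 tilt 4.93 F [2.6 8.4 4. ] w 27.9 q1,6 [-0.29  0.37]
```

View pics/p7.png

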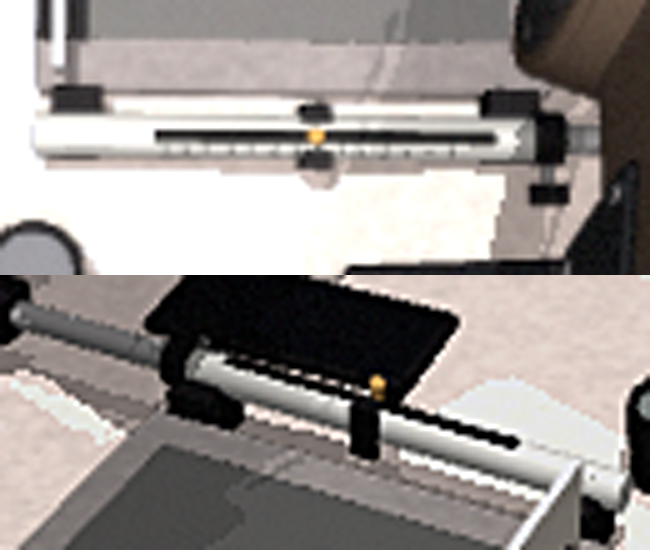

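```bash
python3 go.py; python3 -c "
from station import ticket;print(ticket.job_done())"
```

```text
t 22.02 pos [ 0.4539 -0.3094  0.0588] yaw -89.3 tilt 4.93 F [2.6 8.4 4. ] w 27.9 q1,6 [-0.29  0.37]
the job is handed in; nothing more can be done
None
```

I laid the interleaf on the finished photo and set the copied photo face up on top of it. I then pulled the lamp arm out to the mark and handed the job in at 22 s, still holding the post.

**Stack:** The top photo sits within about 2 mm and 2° of where the finished photo was measured. I didn't re-measure the finished photo once it was covered, but each board was released at contact height.

**Pointer:** In the last picture the pin is at the middle of the clip: y is -40.9 mm for both the pin and the clip. The clip has not moved, and the arm held still with a spring load of about 8–9 N on a 50 N grip setting.

**Discrepancies:**
- **Tool tilt:** The tool's tilt drifted to about 5° during the job, and the moves available could not correct it. The fingers therefore hold the post slightly askew, reading 28 mm instead of 24 mm. There was no sign of slipping.
- **Camera disagreement:** The two cameras differed by up to 5 mm in absolute position. I aimed with the top camera, which agreed with where the jaws closed on the interleaf, and used the side camera only to compare positions.
- **Bystanders:** I never moved onto the loupe, blower or phone, but I made no separate measurement of them at the end.

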